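Eject an order-slip block and trap it on the chute

ROBOT

A 6-joint arm with a two-finger parallel gripper is mounted at the origin on the work surface. World frame = base frame: x ahead of the robot, y to its left, z up, the work surface at z = 0. Lengths are in m, angles in rad, forces in N, time in s.
With the tool pointing down it reaches from about 0.4 to 0.825 m from the base axis. Payload 7 kg.
Tool frame: the origin (TCP) lies at the centre of the arm's flange, where the gripper is bolted on; the fingertips stand 178 mm ahead of it and the grasp point (between the pads) lies 159 mm ahead of it; y points along the fingers, x is the direction in which the jaws open and shut, and the axes are right-handed (so a half turn about y gives the same grasp; the last joint's range is limited). The gripper opens to 88 mm and grips with 3 to 60 N. Pads are 19 mm wide; open, the fingers measure 130 mm over their backs; the gripper's body (78 mm by 193 mm) begins 47 mm behind the grasp point.
Start: joints at [-1.052, 0.359, 0.012, 0, -1.224, -0.288], TCP at [0.154, -0.657, 0.405] pointing down, gripper open.
Joint ranges: [-3.07, 3.07], [-1.43, 2.12], [-1.02, 1.25], [-3.03, 1.67], [-3.05, -0], [-3.03, 3.03]. Speed limits (rad/s): [2.39, 2.39, 3.01, 3.14, 3.14, 3.14].

INTERFACE

Orientations are given as a 3x3 rotation matrix whose columns are the frame's x, y, z axes.
In Python, from bench import bot gives the robot as it stands.
- The arm moves only by the tool servo_tool, never from a script. Its argument "targets" is a list of rows, each an object of numbers: "x", "y", "z": the shift along the tool's x, y, z each as a share of 0.06 m, from -1 to 1; "roll": the turn about the tool's y as a share of 8 degrees, from -1 to 1; "hand": the opening, from 0 (shut) to 1 (fully open). A call has 1 to 20 rows; each row shifts and turns the commanded pose from where the row before left it, along the tool's axes as they then stand; what a row does not reach is not made up. A row lasts 1/8 s, in which the tool goes at most 62.5 mm and 10.7 degrees, less where a joint would pass 70% of its speed; a pose out of reach is approached as far as the arm can. A call with a number of a shift or a turn outside -1 to 1 is refused whole. A call with a gripper value outside its range is refused whole. The fingers move at their own pace and stop on an object; "grip_force" is the grip in N (left out, the last holds). Time passes only in rows, so rows that do not move let the fingers close. It gives the time, the measured TCP pose, the force and the opening at its end, in the units of the state.
- bot.observe(): the state, without advancing time (a new reading comes with each control period).
- bot.capture(name): name is "scene" or "top" or "wrist"; returns a dict with "img" (480x640x3 uint8, red, green, blue), "z_map" (480x640 float32, m along the optical axis (not along the pixel's ray), 0 where there is no reading), "mtx" (3x3 intrinsics, pixels), "world_from_camera" (4x4, takes a point from camera to world coordinates); the wrist camera has in their place "tool_from_camera" (4x4, takes a point from camera to tool coordinates, whose origin is the TCP and whose axes are the tool frame's). Camera axes: x right, y up, looking along -z (the intrinsics and any distortion apply to the point x, -y, -z); pixel columns grow to the right and rows downward; lengths in m; the calibration is good to about 2 mm. A picture is of the moment at which its call begins: read the wrist's pose just before it.
- bot.hand_in(): hands the job in, once; it reports no verdict.
The state is a dict: "time": time; "joint_pos": joint angles; "joint_velocities": joint speeds; "joint_efforts": joint torques, N m; "eef_pos": TCP position; "tcp_rot": TCP orientation; "ft_force": force on the tool from outside, world axes, zero at the start; "wrist_torque": the same for the moment, N m; "finger_gap": opening from 0.0 (shut) to 1.0 (fully open).
Only numpy, scipy, OpenCV 4.12 (cv2) and the standard library are available. Lean on these libraries where they do the work, as an engineer would, in place of code of your own. Each camera call takes 0.05 s, during which the arm holds its last target.

TASK

Press the ribbed black key of the slip-block dispenser down with one finger, so that its spring pops the wooden block out, and stop the block with the other finger, standing in the chute, before it slides off the low end. The block must be right out of its pocket, past the gate, and still wholly on the chute; do not pick it up, and leave the other things on the counter alone. Finish while holding it so: key still pressed down, block at rest against your finger.

Things in the scene. Friction and masses are not known exactly. Their poses are not given: they have to be found in the camera images.
- chute: Sloping open-topped aluminium channel, fixed. Origin: on its floor, centre line, at the gate's uphill face. x points downhill along the floor (0.30 rad below level), y is level towards the key, z is square to the floor. Floor from x = -65 to +125 mm, slippery; inside width 48 mm; side walls 4 mm thick, 14 mm high. Gate: steel tongue 22 mm wide, 6.5 mm high, at x = 0 to 5 mm; it sinks with the key.
- dispenser: The dispenser that carries chute and key, screwed to the counter: base plate 215 x 125 mm, at most 95 mm high. Origin on the counter under the chute's centre line, 30 mm (level) downhill of the gate; x level, downhill; y towards the key; z up.
- chute_end (a point): Middle of the floor's edge at the chute's low end, 125 mm down the floor from the gate. It is open: a block that slides past is lost. A released block gets here within about half a second, so the finger that stops it must stand in the chute, on the centre line, before the gate is down.
- key_top (a point): Middle of the key's upper face (moves with the key). The key: ribbed black bar beside the chute, 60 x 30 mm, sloping parallel to the floor, at x = 55 to 115, y = 33 to 63 mm in the chute frame (this point: 85, 48, 17). Press it anywhere. The chute's centre line is 48 mm away, straight across the wall. Fully down, its face is still 6 mm (upright) above the level of the floor beside it.
- key (a joint): How far the key is pressed, straight down, in m: 0 up, 0.012 at its stop; it springs back. 3.6 N to start, 8.4 N at the stop. The gate lets the block go at about 0.007.
- pusher (a joint): Spring pusher behind the block, in m along the chute: 0 cocked, 0.022 fully out. It presses on the block with about 2.4 N and throws it downhill when the gate is down; not to be touched.
- block_centre (a point): Centre of the wooden slip block in the dispenser: 44 mm along the chute, 44 mm across, 18 mm thick, about 120 g, a slit across its top. It starts in the pocket uphill of the gate and against it, centre at x = -22, z = 9 mm in the chute frame. Its axes are level while it lies flat on the sloping floor (z up).
- spare_block: A like wooden block, 44 x 44 x 18 mm, lying loose on the counter; not to be touched. Origin at the centre of its underside.
- bottle: Bystander: squeeze bottle, 60 mm across, 170 mm high. Origin at the centre of its underside.
- shaker: Bystander: aluminium shaker, 72 mm across, 96 mm high. Origin at the centre of its underside.
- dip_cup: Bystander: small open steel cup, 68 mm across, 42 mm high. Origin at the centre of its underside.
Not all that is in view belongs to the job. Of the things shaped like the dispenser, the dark steel one is meant. Leave any purple look-alike of the part that bears block_centre alone.

How it is judged:
On the way, in this order (a step that is already met when the one before it is completed fails the run):
1. the key is pressed down (value of joint key above 0.0055 m).
2. key down, the popped block is stopped on the chute by a finger (x of block_centre in the frame of chute between 0.0245 and 0.105 m and contact force between the fingers and block above 0.05 N and value of joint key above 0.005 m and linear speed of block below 0.02 m/s), for 0.2 s.
At the end, for the whole second after the job is handed in: The key is held down (more than 5 mm of its 12) and the block rests (under 20 mm/s) flat (within 0.2 rad) on the chute floor, touched by the fingers (over 0.05 N), its centre 24.5 to 105 mm downhill of the gate's uphill face, so past the gate and wholly on the chute (all of step 2 and z of block_centre in the frame of chute below 0.016 m and angle between block_centre's own z axis and vertical below 0.2 rad); the arm keeps its last pose, push and grip.
It fails at once if the block slides off the chute (x of block_centre in the frame of chute above 0.13 m).
It fails at once if the block is lifted out of the chute (more than about 20 mm) (z of block_centre in the frame of chute above 0.03 m).
It fails at once if a bystander is shifted by more than 20 mm (distance of any of spare_block, bottle, shaker, dip_cup from where it was at the start of the episode above 0.02 m).
It fails at once if a bystander is tipped over (angle between any of spare_block, bottle, shaker, dip_cup's own z axis and vertical above 0.3 rad).
It also fails if it takes over 32 s, if anything falls off the work surface, if the arm or the gripper's body presses on something with over 40 N, if the wrist force passes 120 N, or if a joint passes its speed limit or range.

## Working session

There is one attempt and no reset: what is moved stays moved. The work goes in short steps, Python scripts to look and compute and a tool call to move; the robot and the scene stay as the last step left them, time stands still between calls to the robot, and variables do not carry over. Pictures are saved under pics/ and viewed, and the job is handed in when it is done.

Besides the shell and the picture viewer there is one more tool, called after ">>>" in YAML: its name, and indented under it one key for each argument. servo_tool: Moves the arm, as the interface text tells. Its arguments: {"type":"object","properties":{"targets":{"type":"array","items":{"type":"object","properties":{"x":{"type":"number"},"y":{"type":"number"},"z":{"type":"number"},"roll":{"type":"number"},"hand":{"type":"number"}}}},"grip_force":{"type":"number"}},"required":["targets"]}

```bash
ls; mkdir -p pics; python3 - <<'E'
from bench import bot
import cv2,numpy as np
s=bot.observe();print(s)
for n in("scene","top"):
    c=bot.capture(n);cv2.imwrite(f"pics/{n}0.png",c["img"][:,:,::-1]);np.savez(f"pics/{n}0.npz",**c);print(n,c["mtx"],c["world_from_camera"])
E
```

```text
pics
{'time': 0.0, 'joint_pos': array([-1.05189073e+00,  3.59389793e-01,  1.10117582e-02, -3.64967675e-04,
       -1.22412204e+00, -2.88098229e-01]), 'joint_velocities': array([ 0.00079599,  0.0011429 , -0.0005108 ,  0.00031672,  0.00037632,
       -0.00073561]), 'joint_efforts': array([ 7.72927215e-04, -5.82726574e+01,  2.93059230e+01,  6.99738085e+00,
        6.92600326e-03, -1.44515402e-04]), 'eef_pos': array([ 0.15435982, -0.65689022,  0.40369739]), 'tcp_rot': array([[-2.28642076e-01, -5.46861277e-04, -9.73510402e-01],
       [ 9.73509016e-01,  1.64968567e-03, -2.28642677e-01],
       [ 1.73102199e-03, -9.99998490e-01,  1.55186826e-04]]), 'ft_force': array([-0.84378333,  0.48002138, -0.66570329]), 'wrist_torque': array([-0.01829887,  0.00640772, -0.005208  ]), 'finger_gap': 0.999553534971076}
scene [[546.95499598   0.         310.79706165]
 [  0.         546.95499598 235.46808342]
 [  0.           0.           1.        ]] [[-0.80912312 -0.43263593  0.39767566  0.94662524]
 [ 0.58758846 -0.58675814  0.55718461  0.52197376]
 [-0.00771865  0.68450058  0.72897145  0.71454273]
 [ 0.          0.          0.          1.        ]]
top [[582.20275064   0.         329.40074548]
 [  0.         582.20275064 245.17266114]
 [  0.           0.           1.        ]] [[ 1.77048785e-03  9.97664397e-01 -6.82833589e-02  5.12254008e-01]
 [-9.99624428e-01 -1.01668268e-04 -2.74042423e-02  4.04861714e-02]
 [-2.73471791e-02  6.83062325e-02  9.97289522e-01  9.64055658e-01]
 [ 0.00000000e+00  0.00000000e+00  0.00000000e+00  1.00000000e+00]]
```

View pics/scene0.png

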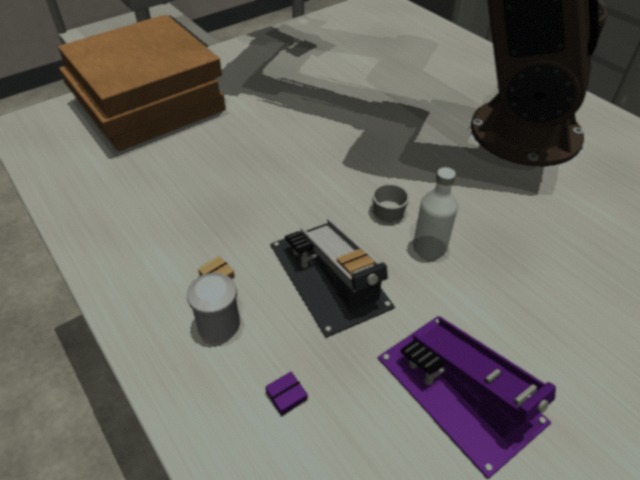

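View pics/top0.png

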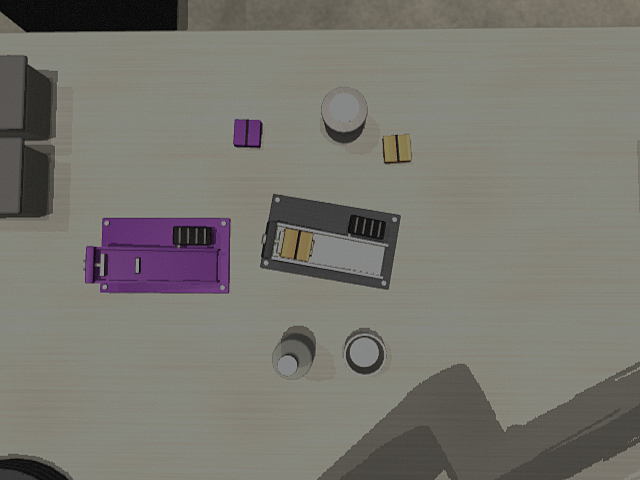

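The scene shows the dark dispenser near (335,275) in the scene view. In the top view it is near (333,241): block at (296,244), key at (367,227), low end to the right. The purple look-alike, at the left in the top view, is not the one to use. Next I'll measure the pose from depth.

```bash
cat > h.py <<'E'
import numpy as np,cv2
def load(n):
    d=np.load(f"pics/{n}.npz");return d["img"],d["z_map"],d["mtx"],d["world_from_camera"]
def cloud(z,K,T):
    v,u=np.mgrid[:480,:640]
    P=np.stack([(u-K[0,2])/K[0,0]*z,-(v-K[1,2])/K[1,1]*z,-z,np.ones_like(z)],-1)
    return (P@T.T)[...,:3]
def proj(p,K,T):
    c=np.linalg.inv(T)@np.r_[p,1];return K[0,2]+K[0,0]*c[0]/-c[2],K[1,2]-K[1,1]*c[1]/-c[2]
def ray(u,v,h,K,T):
    d=T[:3,:3]@np.array([(u-K[0,2])/K[0,0],-(v-K[1,2])/K[1,1],-1]);o=T[:3,3]
    return o+d*(h-o[2])/d[2]
E
python3 - <<'E'
from h import *
for n in("top0","scene0"):
    I,z,K,T=load(n);P=cloud(z,K,T)
    hsv=cv2.cvtColor(I,cv2.COLOR_RGB2HSV)
    if n=="top0":
        cv2.imwrite("pics/topcrop.png",cv2.resize(I[180:300,250:415,::-1],None,fx=4.8,fy=4.8,interpolation=cv2.INTER_CUBIC))
        for u,v in[(200,400),(500,150),(340,258),(380,262),(300,240),(367,227),(345,112),(290,365),(365,352),(397,149)]:print(u,v,P[v,u])
    else:
        cv2.imwrite("pics/scenecrop.png",cv2.resize(I[210:340,260:400,::-1],None,fx=4.5,fy=4.5,interpolation=cv2.INTER_CUBIC))
        for u,v in[(150,200),(335,245),(355,262),(100,170)]:print(u,v,P[v,u])
E
```

```text
200 400 [0.3244067  0.27798804 0.00363638]
500 150 [ 7.37174751e-01 -2.17059431e-01 -2.01975997e-04]
340 258 [0.55511021 0.0490028  0.03978206]
380 262 [ 0.5495482  -0.0155186   0.02078239]
300 240 [0.58066083 0.10962599 0.08049303]
367 227 [0.60366923 0.00636269 0.04848982]
345 112 [0.77576266 0.04101716 0.09107409]
290 365 [0.40455326 0.11513394 0.17145312]
365 352 [0.40339318 0.00849292 0.00378642]
397 149 [ 0.73546443 -0.04436053  0.01761583]
150 200 [ 7.50039133e-01 -2.81676277e-01  5.33443451e-04]
335 245 [0.55741345 0.04593717 0.03721699]
355 262 [0.57897447 0.12175974 0.08016888]
100 170 [ 0.79415276 -0.42403103  0.00098495]
```

View pics/topcrop.png

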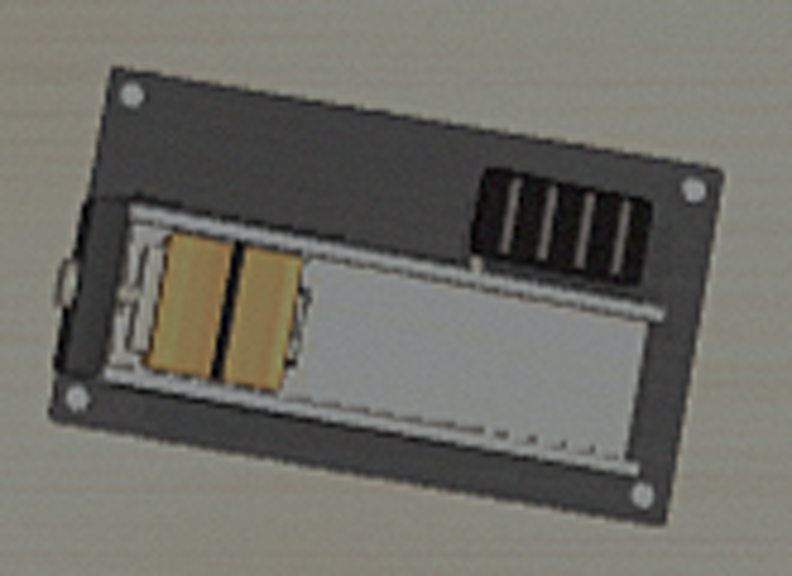

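View pics/scenecrop.png

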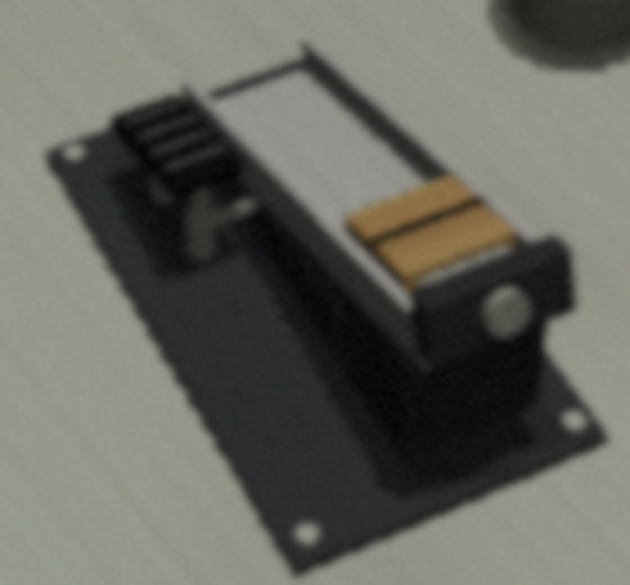

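```bash
cat > meas.py <<'E'
from h import *
I,z,K,T=load("top0");P=cloud(z,K,T)
roi=np.array([[330,245],[375,253],[371,268],[325,260]])
m=np.zeros((480,640),np.uint8);cv2.fillPoly(m,[roi],1);Q=P[m>0]
c=Q.mean(0);n=np.linalg.svd(Q-c)[2][2];n*=np.sign(n[2]);print("floor n",n,"tilt",np.arccos(n[2]),"resid",np.std((Q-c)@n))
dh=n[:2]/np.linalg.norm(n[:2]);print("downhill dir from plane",dh)
def rayp(u,v,n,c,off=0):
    d=T[:3,:3]@np.array([(u-K[0,2])/K[0,0],-(v-K[1,2])/K[1,1],-1]);o=T[:3,3]
    return o+d*(((c-o)@n+off)/(d@n))
f=lambda u,v:(250+(u+.5)/4.8-.5,180+(v+.5)/4.8-.5)
def show(name,pts,off):
    R=np.array([rayp(*f(*p),n,c,off) for p in pts]);print(name,R.round(4).tolist(),"mean",R.mean(0).round(4));return R
e=show("endedge",[(648,325),(630,460)],0)
b=show("blocktop",[(172,235),(302,252),(283,390),(150,370)],.018)
k=show("key",[(487,168),(652,200),(640,285),(472,255)],.017)
w1=show("wallA",[(133,212),(662,313)],.014);w2=show("wallB",[(110,375),(637,468)],.014)
for w in(w1,w2):
    d=w[1]-w[0];print("len",np.linalg.norm(d),"dir",d[:2]/np.linalg.norm(d[:2]))
d=(w1[1]-w1[0]+w2[1]-w2[0]);d/=np.linalg.norm(d);X=d-n*(d@n);X/=np.linalg.norm(X);Y=np.cross(n,X)
print("X",X,"Y",Y)
for nm,o in(("end",e.mean(0)-.125*X),("block",b.mean(0)-.018*n+.022*X),("key",k.mean(0)-.085*X-.048*Y-.017*n)):print("origin by",nm,o.round(4))
# base plate screws
s=[rayp(*f(*p),np.array([0,0,1.]),np.array([0,0,.006])) for p in[(131,95),(693,190),(642,495),(77,399)]]
print("screws",np.round(s,4).tolist(),np.mean(s,0));print(s[1][:2]-s[0][:2],s[2][:2]-s[3][:2])
# key heights
kk=P[222:230,362:372].reshape(-1,3);print("key z",kk.mean(0),"pred",)
E
python3 meas.py
```

```text
floor n [ 0.98650165 -0.15577475  0.05048492] tilt 1.5202899387364215 resid 0.007581876020138751
downhill dir from plane [ 0.98776122 -0.15597364]
endedge [[0.5098, 0.043, 1.0015], [0.5129, 0.0383, 0.9278]] mean [0.5113 0.0406 0.9647]
blocktop [[0.569, 0.1009, 0.3809], [0.5633, 0.0722, 0.404], [0.4759, -0.0151, 1.8421], [0.4704, -0.0552, 1.8246]] mean [0.5196 0.0257 1.1129]
key [[0.5399, 0.0382, 0.7365], [0.538, 0.0243, 0.729], [0.5461, 0.0129, 0.5362], [0.5494, 0.0387, 0.5506]] mean [0.5434 0.0285 0.6381]
wallA [[0.5514, 0.0841, 0.5934], [0.5435, 0.0077, 0.5112]] mean [0.5475 0.0459 0.5523]
wallB [[0.4866, -0.0284, 1.5124], [0.5057, 0.071, 1.4468]] mean [0.4961 0.0213 1.4796]
len 0.11253320346882198 dir [-0.1022984  -0.99475376]
len 0.12056095519728338 dir [0.18824256 0.98212257]
X [ 0.07459199  0.15302295 -0.98540348] Y [0.14577563 0.97586792 0.16257694]
origin by end [0.502  0.0215 1.0878]
origin by block [0.5035 0.0319 1.0903]
origin by key [ 0.5133 -0.0287  0.7132]
screws [[0.6542, 0.1543, 0.006], [0.6208, -0.0397, 0.006], [0.5162, -0.0217, 0.006], [0.5488, 0.1721, 0.006]] [0.58498556 0.06623714 0.006     ]
[-0.03335233 -0.19401227] [-0.03264133 -0.19383781]
key z [0.60602077 0.00714777 0.04875185] pred
```

```bash
sed -i 's/Q=P\[m>0\]/Q=P[(m>0)\&(z>0.5)];q=np.median(Q@[0,0,1]);Q=Q[abs(Q[:,2]-q)<.02]/' meas.py; python3 meas.py
```

```text
floor n [-0.03935563 -0.29536406  0.95457384] tilt 0.3025700418242049 resid 0.001565294310490149
downhill dir from plane [-0.13207717 -0.99123944]
endedge [[0.5734, -0.0232, 0.0194], [0.5279, -0.0169, 0.0195]] mean [ 0.5507 -0.02    0.0194]
blocktop [[0.5976, 0.1313, 0.087], [0.5933, 0.0909, 0.0744], [0.5491, 0.0968, 0.0744], [0.5548, 0.1379, 0.0873]] mean [0.5737 0.1142 0.0808]
key [[0.6224, 0.0315, 0.0562], [0.6138, -0.0234, 0.0388], [0.5855, -0.0193, 0.0389], [0.5939, 0.0365, 0.0565]] mean [0.6039 0.0063 0.0476]
wallA [[0.6049, 0.1437, 0.087], [0.5766, -0.0269, 0.033]] mean [0.5907 0.0584 0.06  ]
wallB [[0.5533, 0.1506, 0.087], [0.525, -0.0183, 0.0336]] mean [0.5391 0.0661 0.0603]
len 0.18121277505687142 dir [-0.16365537 -0.98651757]
len 0.1794398770343994 dir [-0.16519837 -0.98626036]
X [-0.15696147 -0.9416267  -0.29782924] Y [ 0.98682026 -0.16155257 -0.00930247]
origin by end [0.5703 0.0977 0.0567]
origin by block [0.571  0.0988 0.057 ]
origin by key [0.5705 0.0992 0.0571]
screws [[0.6542, 0.1543, 0.006], [0.6208, -0.0397, 0.006], [0.5162, -0.0217, 0.006], [0.5488, 0.1721, 0.006]] [0.58498556 0.06623714 0.006     ]
[-0.03335233 -0.19401227] [-0.03264133 -0.19383781]
key z [0.60602077 0.00714777 0.04875185] pred
```

The top view gives three agreeing origins for the chute, about (0.570, 0.098, 0.057), with downhill along (-0.166, -0.986). First I'll turn the tool so the jaws lie across the chute and set the finger spacing, then look at the fingers.

>>> servo_tool:
  targets:
    - {"x": 0, "y": 0, "z": 0, "roll": -1, "hand": 0.31}
    - {"x": 0, "y": 0, "z": 0, "roll": -1, "hand": 0.31}
    - {"x": 0, "y": 0, "z": 0, "roll": -1, "hand": 0.31}
    - {"x": 0, "y": 0, "z": 0, "roll": -1, "hand": 0.31}
    - {"x": 0, "y": 0, "z": 0, "roll": -1, "hand": 0.31}
    - {"x": 0, "y": 0, "z": 0, "roll": -1, "hand": 0.31}
    - {"x": 0, "y": 0, "z": 0, "roll": -1, "hand": 0.31}
    - {"x": 0, "y": 0, "z": 0, "roll": -1, "hand": 0.31}
    - {"x": 0, "y": 0, "z": 0, "roll": -0.4, "hand": 0.31}
    - {"x": 0, "y": 0, "z": 0, "roll": 0, "hand": 0.31}
  grip_force: 20

```text
time: 1.35
eef_pos: [0.1544, -0.657, 0.4042]
tcp_rot: [[-0.986, -0.0, -0.167], [0.167, 0.001, -0.986], [0.0, -1.0, -0.001]]
ft_force: [-0.3, -0.6, 0.4]
finger_gap: 0.31
```

```bash
python3 - <<'E'
from bench import bot
from h import *
s=bot.observe();p=s["eef_pos"];R=s["tcp_rot"];print(s["time"],p,R.round(4).tolist(),s["finger_gap"],s["joint_pos"],s["ft_force"])
print("to go tool (hover z .30):",R.T@(np.array([.5791,.0048,.405])-p)/.06)
c=bot.capture("wrist");cv2.imwrite("pics/wrist1.png",c["img"][:,:,::-1]);np.savez("pics/wrist1.npz",**c);print(c["tool_from_camera"].round(3).tolist(),c["mtx"])
c=bot.capture("scene");cv2.imwrite("pics/scene1.png",c["img"][:,:,::-1])
E
```

```text
1.35 [ 0.15437648 -0.65700639  0.40420213] [[-0.986, -0.0003, -0.1669], [0.1669, 0.0008, -0.986], [0.0004, -1.0, -0.0007]] 0.31043175963610375 [-1.05189173e+00  3.58991953e-01  1.14861081e-02 -1.39038384e-04
 -1.22409039e+00  8.84271309e-01] [-0.28187187 -0.64596221  0.39017215]
to go tool (hover z .30): [-5.13871401e+00 -6.92529806e-03 -1.20567553e+01]
[[1.0, 0.001, -0.001, -0.001], [-0.001, 0.306, -0.952, 0.019], [-0.0, 0.952, 0.306, 0.082], [0.0, 0.0, 0.0, 1.0]] [[335.26156122   0.         314.87265129]
 [  0.         335.26156122 239.66029767]
 [  0.           0.           1.        ]]
```

View pics/wrist1.png

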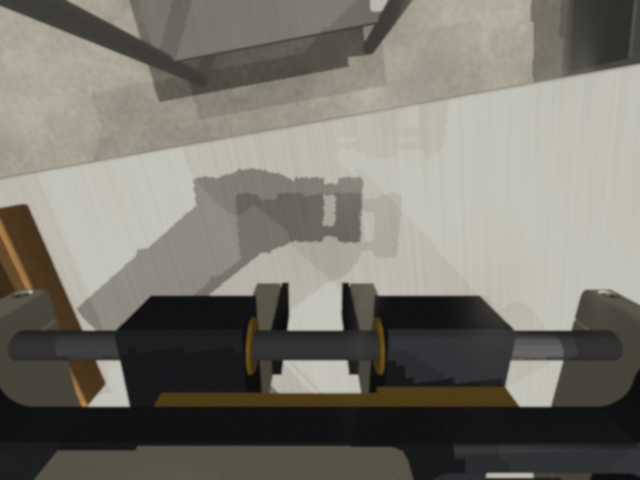

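The wrist view shows fingertips about 16 mm thick (left at columns 255–288, right at 343–375), so I'll use an opening of about 0.36 to space them 48 mm apart. Now moving over the chute at full height.

>>> servo_tool:
  targets:
    - {"x": -0.37, "y": 0, "z": -0.86, "roll": 0, "hand": 0.36}
    - {"x": -0.37, "y": 0, "z": -0.86, "roll": 0, "hand": 0.36}
    - {"x": -0.37, "y": 0, "z": -0.86, "roll": 0, "hand": 0.36}
    - {"x": -0.37, "y": 0, "z": -0.86, "roll": 0, "hand": 0.36}
    - {"x": -0.37, "y": 0, "z": -0.86, "roll": 0, "hand": 0.36}
    - {"x": -0.37, "y": 0, "z": -0.86, "roll": 0, "hand": 0.36}
    - {"x": -0.37, "y": 0, "z": -0.86, "roll": 0, "hand": 0.36}
    - {"x": -0.37, "y": 0, "z": -0.86, "roll": 0, "hand": 0.36}
    - {"x": -0.37, "y": 0, "z": -0.86, "roll": 0, "hand": 0.36}
    - {"x": -0.37, "y": 0, "z": -0.86, "roll": 0, "hand": 0.36}
    - {"x": -0.37, "y": 0, "z": -0.86, "roll": 0, "hand": 0.36}
    - {"x": -0.37, "y": 0, "z": -0.86, "roll": 0, "hand": 0.36}
    - {"x": -0.37, "y": 0, "z": -0.86, "roll": 0, "hand": 0.36}
    - {"x": -0.33, "y": 0, "z": -0.86, "roll": 0, "hand": 0.36}
    - {"x": 0, "y": 0, "z": 0, "roll": 0, "hand": 0.36}
    - {"x": 0, "y": 0, "z": 0, "roll": 0, "hand": 0.36}

```text
time: 3.45
eef_pos: [0.5785, 0.0041, 0.4043]
tcp_rot: [[-0.986, -0.001, -0.166], [0.166, -0.0, -0.986], [0.001, -1.0, 0.0]]
ft_force: [-1.7, -0.1, 0.4]
finger_gap: 0.36
```

```bash
cat > st.py <<'E'
from bench import bot
from h import *
import sys
s=bot.observe();p=s["eef_pos"];R=s["tcp_rot"];print(round(s["time"],2),p.round(4),R[:,0].round(4),R[:,2].round(4),"gap",s["finger_gap"],"F",s["ft_force"].round(2))
print("to go tool (z .2275):",(R.T@(np.array([.5791,.0048,.2275])-p)/.06).round(3))
for n in sys.argv[2:]:
    c=bot.capture(n);cv2.imwrite(f"pics/{n}{sys.argv[1]}.png",c["img"][:,:,::-1]);np.savez(f"pics/{n}{sys.argv[1]}.npz",**c,eef=p,rot=R)
E
python3 st.py 2 wrist
```

```text
3.45 [0.5785 0.0041 0.4043] [-9.861e-01  1.664e-01  8.000e-04] [-1.664e-01 -9.861e-01  4.000e-04] gap 0.3596176615360289 F [-1.68 -0.06  0.41]
to go tool (z .2275): [-0.01   2.947 -0.015]
```

View pics/wrist2.png

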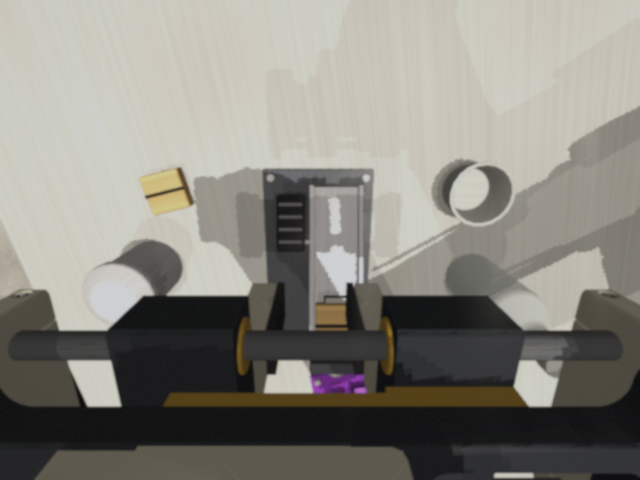

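The wrist view is aligned with the chute: key at (291,222), floor at (337,230), cup and bottle well to the side. Descending to about 15 mm above the key.

>>> servo_tool:
  targets:
    - {"x": -0.01, "y": 0.7, "z": -0.015, "roll": 0, "hand": 0.36}
    - {"x": 0, "y": 0.8, "z": 0, "roll": 0, "hand": 0.36}
    - {"x": 0, "y": 0.8, "z": 0, "roll": 0, "hand": 0.36}
    - {"x": 0, "y": 0.4, "z": 0, "roll": 0, "hand": 0.36}
    - {"x": 0, "y": 0, "z": 0, "roll": 0, "hand": 0.36}
    - {"x": 0, "y": 0, "z": 0, "roll": 0, "hand": 0.36}

```text
time: 4.25
eef_pos: [0.5798, 0.0042, 0.2441]
tcp_rot: [[-0.986, 0.002, -0.167], [0.167, 0.0, -0.986], [-0.002, -1.0, -0.001]]
ft_force: [-0.0, -0.1, 1.6]
finger_gap: 0.357
```

```bash
python3 st.py 3 wrist scene top
```

```text
4.25 [0.5798 0.0042 0.2441] [-0.9859  0.1671 -0.0018] [-1.671e-01 -9.859e-01 -6.000e-04] gap 0.35709174140077843 F [-0.02 -0.11  1.6 ]
to go tool (z .2275): [ 0.014  0.277 -0.007]
```

View pics/wrist3.png

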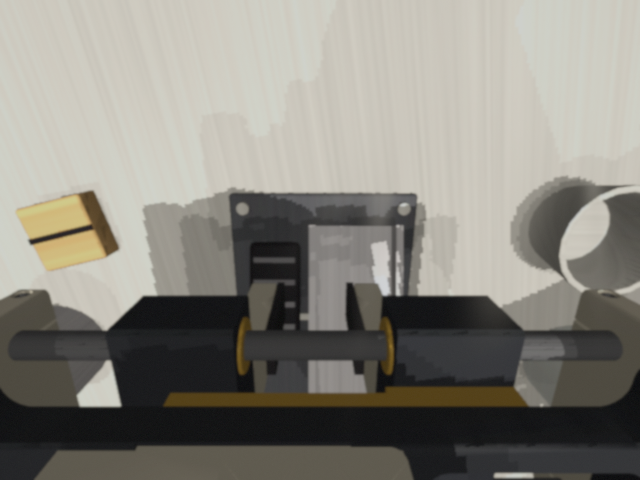

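View pics/scene3.png

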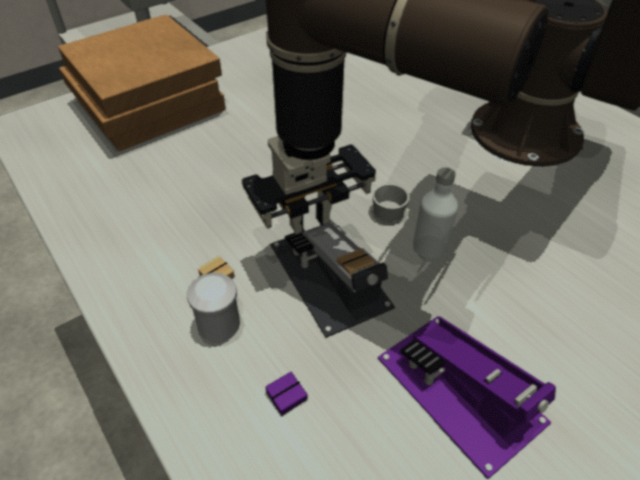

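The left finger stands over the key (columns 250–283) and the right finger over the chute's centre line (347–383). Pressing partly first to check contact by force.

>>> servo_tool:
  targets:
    - {"x": 0.014, "y": 0.2, "z": -0.007, "roll": 0, "hand": 0.36}
    - {"x": 0, "y": 0.08, "z": 0, "roll": 0, "hand": 0.36}
    - {"x": 0, "y": 0.05, "z": 0, "roll": 0, "hand": 0.36}
    - {"x": 0, "y": 0, "z": 0, "roll": 0, "hand": 0.36}
    - {"x": 0, "y": 0, "z": 0, "roll": 0, "hand": 0.36}

```text
time: 5.03
eef_pos: [0.5786, 0.0052, 0.223]
tcp_rot: [[-0.986, -0.0, -0.166], [0.166, -0.0, -0.986], [0.0, -1.0, 0.0]]
ft_force: [-1.6, -1.6, 3.4]
finger_gap: 0.358
```

```bash
python3 st.py 4 wrist scene; python3 - <<'E'
import cv2
a=cv2.imread('pics/scene4.png')[170:310,230:410];cv2.imwrite('pics/scene4c.png',cv2.resize(a,None,fx=4.2,fy=4.2,interpolation=2))
E
```

```text
5.03 [0.5786 0.0052 0.223 ] [-9.861e-01  1.663e-01  1.000e-04] [-1.663e-01 -9.861e-01  1.000e-04] gap 0.3575016415695937 F [-1.57 -1.56  3.37]
to go tool (z .2275): [-0.009 -0.075  0.006]
```

View pics/scene4c.png

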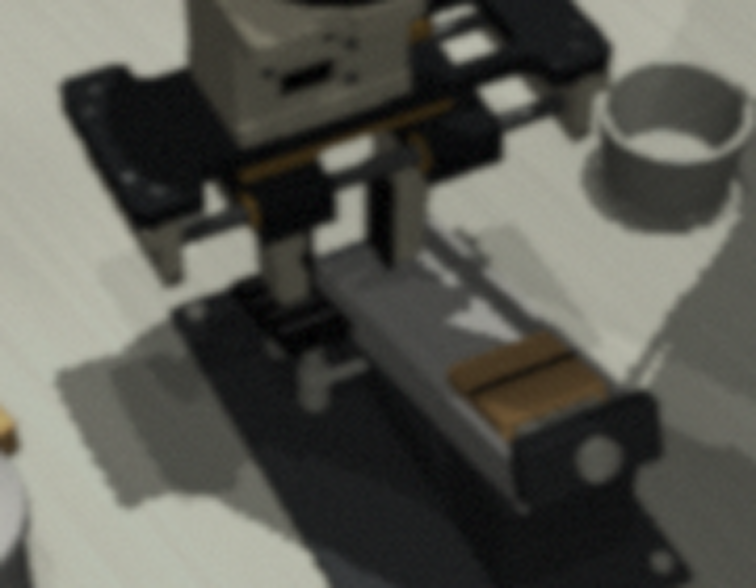

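The scene crop shows the key finger on the key (290,300), the other finger inside the chute (405,250) and the block still in its pocket. The force is close to that of a spring just engaged. Pressing fully.

>>> servo_tool:
  targets:
    - {"x": 0, "y": 0.05, "z": 0, "roll": 0, "hand": 0.36}
    - {"x": 0, "y": 0.05, "z": 0, "roll": 0, "hand": 0.36}
    - {"x": 0, "y": 0, "z": 0, "roll": 0, "hand": 0.36}
    - {"x": 0, "y": 0, "z": 0, "roll": 0, "hand": 0.36}
    - {"x": 0, "y": 0, "z": 0, "roll": 0, "hand": 0.36}
    - {"x": 0, "y": 0, "z": 0, "roll": 0, "hand": 0.36}

```text
time: 5.88
eef_pos: [0.5788, 0.005, 0.2171]
tcp_rot: [[-0.986, 0.0, -0.166], [0.166, -0.0, -0.986], [-0.001, -1.0, 0.0]]
ft_force: [-2.1, -2.0, 6.7]
finger_gap: 0.361
```

```bash
python3 st.py 5 wrist scene top; python3 - <<'E'
import cv2
a=cv2.imread('pics/scene5.png')[170:310,230:410];cv2.imwrite('pics/scene5c.png',cv2.resize(a,None,fx=4.2,fy=4.2,interpolation=2))
E
```

```text
5.88 [0.5788 0.005  0.2171] [-9.861e-01  1.663e-01 -5.000e-04] [-1.663e-01 -9.861e-01  2.000e-04] gap 0.36075203945410067 F [-2.15 -1.98  6.68]
to go tool (z .2275): [-0.006 -0.173  0.003]
```

View pics/scene5c.png

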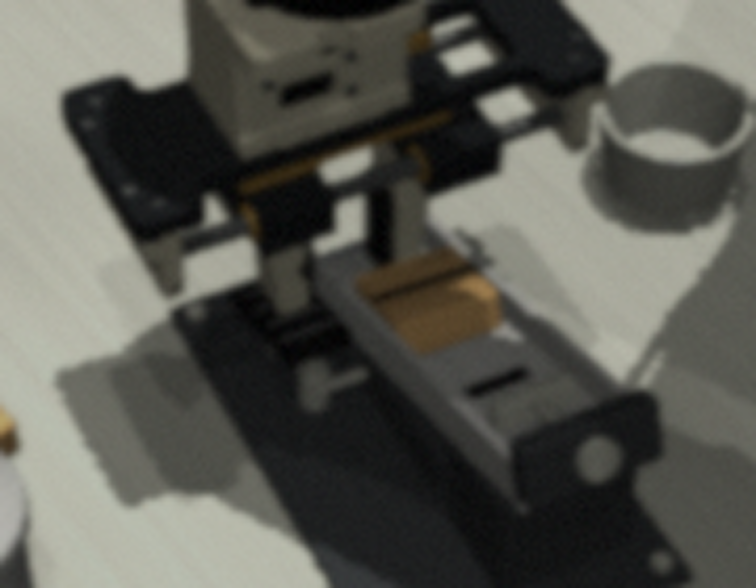

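View pics/wrist5.png

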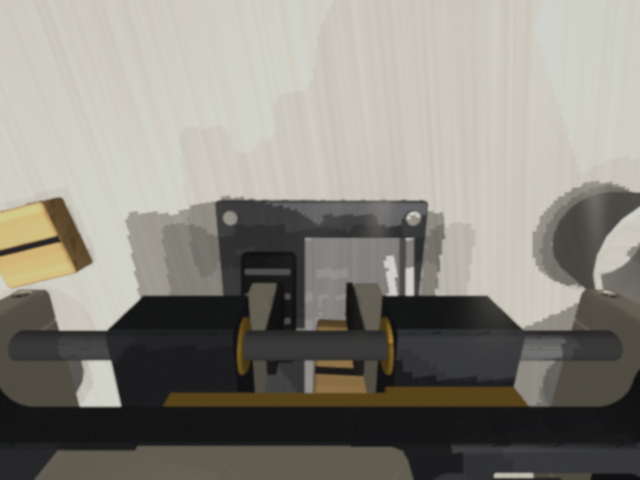

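The block has popped out and lies against the chute finger (scene crop (430,300)); the gate slot at (497,383) is clear. Checking its position, flatness and rest by depth.

```bash
cat > chk.py <<'E'
from h import *
import sys
O=np.array([.5706,.0985,.057]);xh=np.array([-.1665,-.986,0]);xh/=np.linalg.norm(xh);Z=np.array([0,0,1.])
X=np.cos(.3)*xh-np.sin(.3)*Z;N=np.sin(.3)*xh+np.cos(.3)*Z;Y=np.cross(N,X);A=np.stack([X,Y,N])
for n in sys.argv[1:]:
    I,z,K,T=load(n);L=(cloud(z,K,T)-O)@A.T
    h=cv2.cvtColor(I,cv2.COLOR_RGB2HSV)
    m=(h[...,0]>8)&(h[...,0]<28)&(h[...,1]>90)&(z>.3)&(abs(L[...,1])<.03)&(L[...,0]>-.06)&(L[...,0]<.13)&(L[...,2]>-.01)&(L[...,2]<.05)
    Q=L[m];top=Q[abs(Q[:,2]-.018)<.004]
    print(n,m.sum(),"range x",np.percentile(Q[:,0],[1,99]).round(4),"y",np.percentile(Q[:,1],[1,99]).round(4),"z",np.percentile(Q[:,2],[2,50,98]).round(4))
    if len(top)>20:
        c=top.mean(0);nn=np.linalg.svd(top-c,full_matrices=False)[2][2];print(" top n",(nn*np.sign(nn[2])).round(3),"zmean",c[2])
    v,u=np.nonzero(m);print(" px",u.min(),u.max(),v.min(),v.max())
E
python3 st.py 6 scene top; python3 chk.py scene0 top0 scene5 scene6 top6
```

```text
6.03 [0.5788 0.005  0.2171] [-9.861e-01  1.663e-01 -5.000e-04] [-1.663e-01 -9.861e-01  3.000e-04] gap 0.3558356381916597 F [-2.02 -1.89  6.15]
to go tool (z .2275): [-0.006 -0.173  0.003]
scene0 487 range x [-0.0464 -0.0049] y [-0.0186  0.0239] z [0.0122 0.0162 0.0181]
 top n [-0.011 -0.001  1.   ] zmean 0.016247744753412504
 px 338 374 249 273
top0 750 range x [-0.0442 -0.0012] y [-0.0208  0.0236] z [0.0127 0.0177 0.0207]
 top n [-0.005  0.     1.   ] zmean 0.017669013915561253
 px 280 312 228 260
scene5 540 range x [0.0315 0.0779] y [-0.0174  0.0242] z [0.001  0.0157 0.018 ]
 top n [-0.001  0.007  1.   ] zmean 0.016274546500901113
 px 315 348 229 253
scene6 538 range x [0.0311 0.0765] y [-0.0172  0.0246] z [0.0015 0.0158 0.0179]
 top n [-0.012 -0.001  1.   ] zmean 0.016254112185888677
 px 315 348 229 253Traceback (most recent call last):
  File "chk.py", line 10, in <module>
    print(n,m.sum(),"range x",np.percentile(Q[:,0],[1,99]).round(4),"y",np.percentile(Q[:,1],[1,99]).round(4),"z",np.percentile(Q[:,2],[2,50,98]).round(4))
                              ~~~~~~~~~~~~~^^^^^^^^^^^^^^^
    return _quantile_unchecked(
        a, q, axis, out, overwrite_input, method, keepdims, weights)
    return _ureduce(a,
                    func=_quantile_ureduce_func,
    ...<5 lines>...
                    overwrite_input=overwrite_input,
                    method=method)
    r = func(a, **kwargs)
    result = _quantile(arr,
                       quantiles=q,
    ...<2 lines>...
                       out=out,
                       weights=wgt)
    slices_having_nans = np.isnan(arr[-1, ...])
                                  ~~~^^^^^^^^^
IndexError: index -1 is out of bounds for axis 0 with size 0
```

>>> servo_tool:
  targets:
    - {"x": 0, "y": 0, "z": 0, "roll": 0, "hand": 0.36}
    - {"x": 0, "y": 0, "z": 0, "roll": 0, "hand": 0.36}
    - {"x": 0, "y": 0, "z": 0, "roll": 0, "hand": 0.36}
    - {"x": 0, "y": 0, "z": 0, "roll": 0, "hand": 0.36}

```text
time: 6.62
eef_pos: [0.5788, 0.0051, 0.2171]
tcp_rot: [[-0.986, 0.0, -0.166], [0.166, -0.0, -0.986], [-0.0, -1.0, 0.0]]
ft_force: [-1.1, -3.3, 6.7]
finger_gap: 0.366
```

```bash
python3 st.py 7 scene; python3 chk.py scene7; python3 -c "
from bench import bot
print(bot.hand_in())"
```

```text
6.62 [0.5788 0.0051 0.2171] [-9.861e-01  1.663e-01 -4.000e-04] [-1.663e-01 -9.861e-01  2.000e-04] gap 0.3657770076537327 F [-1.06 -3.28  6.73]
to go tool (z .2275): [-0.006 -0.173  0.003]
scene7 538 range x [0.0316 0.0762] y [-0.0172  0.0242] z [0.0011 0.0158 0.018 ]
 top n [-0.006  0.006  1.   ] zmean 0.0163352702933402
 px 315 348 229 253
the job is handed in; nothing more can be done
None
```

I pressed the key with one finger while the other stood on the chute's centre line. The block popped out, was stopped by that finger, and I handed in at about 6.7 s with the key still held down.

**Block:** The last scene-camera checks put its centre about 54 mm below the gate (limits 24.5 to 105 mm). It was lying flat on the floor to within about 0.02 rad, and its position matched to within about 1 mm over the last three pictures.

**Key:** The upward force on the tool was about 6.5 N and steady. I estimate about 10 mm of travel from the tool height. The block's release also shows the key went past the gate's 7 mm.

**Not confirmed:**
- The top-camera check of the block after the press found no block pixels, probably because the gripper hid it, so the final block figures rest on the scene camera alone.
- Contact between the block and the finger was not measured directly; I infer it from the block resting on a slippery slope exactly where the finger stands.
- I did not measure the bystanders afterwards; the arm never came near them on its planned path.

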